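# Strike a jig's two spring dowels home with a mallet

## Task

The two headed steel dowels of the grey bench jig stand proud. Pick up the mallet and strike each dowel down with it, until both heads sit home on their bosses; do not push on the jig or dowels with the gripper itself. Then stand the mallet upright on the bench on its striking face, as you found it, clear of the jig, and leave the things around undisturbed.

Things in the scene. Friction and masses are not known exactly. Their poses are not given: they have to be found in the camera images.
- jig: Grey cast jig bolted to the bench: base 92 mm (x) by 220 mm (y), 20 mm high, low rib along y up to 30 mm. Two round bosses 40 mm across at y = +70 mm (dowel a) and y = -70 mm (dowel b), their tops 48 mm above the bench. Origin: centre of the underside; z up. It carries the dowels and cannot move.
- pin_a (a joint): How far dowel a (at the jig's +y end) has been driven down from its highest position, m: 0 = head stands 30 mm above the boss, 0.030 = head fully home on the boss. It starts between 0 and 0.010. The dowel is a slotted spring dowel that grips its bore (about 8 N to move), and stays where it is driven to. Shank 16 mm, head 30 mm across and 12 mm thick.
- pin_b (a joint): The same for dowel b (at the jig's -y end).
- pin_a_top (a point): Centre of the top face of dowel a's head (24 mm flat); 60 mm above the bench when home, up to 90 mm when proud.
- pin_b_top (a point): The same for dowel b.
- mallet: Soft-faced mallet, about 0.45 kg, standing on one face. Head: upright cylinder 80 mm tall, with two white faces 54 mm across and a 44 mm dark steel barrel between them. Handle: wood, 24 mm wide, 30 mm high, level, its middle line 42 mm above the lower face, running along the mallet's -x from the head to x = -170 mm. Origin: centre of the lower striking face; z up through the head.
- mallet_grip (a point): Point on the handle's middle line, 56 mm from the head's axis and 42 mm above the lower face, near the head: a good place to grip across the handle (along the mallet's y).
- screw_tray: Bystander: parts tray with screws, 87 x 130 x 44 mm; origin under its centre.
- hex_key: Bystander: hex key, 34 x 99 x 9 mm.
- marker: Bystander: marker pen, 111 mm long, 18 mm thick, lying on the bench.
- wood_block: Bystander: wooden block, 50 x 50 x 85 mm, upright.
Things that resemble listed ones, but are neither listed nor needed, are in the scene too. Leave any orange look-alike of the mallet alone.

How it is judged:
On the way, in this order (a step that is already met when the one before it is completed fails the run):
1. one dowel is struck with the mallet (it moves down faster than 30 mm/s under the mallet) (contact force between mallet and jig above 1 N and velocity of joint any of pin_a, pin_b above 0.03 m/s).
2. with one dowel home, the other is struck with the mallet likewise (contact force between mallet and jig above 1 N and ((value of joint pin_a above 0.027 m and velocity of joint pin_b above 0.03 m/s) or (value of joint pin_b above 0.027 m and velocity of joint pin_a above 0.03 m/s))).
3. both dowels are home (value of joint each of pin_a, pin_b above 0.027 m), for 0.1 s.
At the end, for the whole second after the job is handed in: Both dowel heads are home (within 3 mm of their bosses); the mallet stands released and at rest on the bench on the face it stood on at first (within about 8 degrees of upright, face within 10 mm of the bench top), not touching the jig (all of step 3 and angle between mallet's own z axis and vertical below 0.15 rad and height (world z) of mallet between -0.01 and 0.01 m and contact force between mallet and jig below 0.1 N and linear speed of mallet below 0.02 m/s).
It fails at once if the robot itself (fingers, gripper or arm) pushes on the jig or a dowel with more than 3 N (contact force between any of the arm, the fingers and jig above 3 N).
It fails at once if a bystander (tray, hex key, marker, block) is moved more than 30 mm (distance of any of screw_tray, hex_key, marker, wood_block from where it was at the start of the episode above 0.03 m).
It also fails if it takes over 48 s, if anything falls off the work surface, if the arm or the gripper's body presses on something with over 40 N, if the wrist force passes 120 N, or if a joint passes its speed limit or range.

## Robot

A 7-joint arm with a two-finger parallel gripper is mounted at the origin on a cart in front of the work surface, level with it; the furniture and walls round the work are solid. World frame = base frame: x ahead of the robot, y to its left, z up, the work surface at z = 0. Lengths are in m, angles in rad, forces in N, time in s.
With the tool pointing down it reaches from about 0.425 to 0.875 m from the base axis. Payload 4.7 kg.
Tool frame: the origin (TCP) lies on the mounting face of the last link; the fingertips stand 173 mm ahead of it and the grasp point (between the pads) lies 155 mm ahead of it; z points along the fingers, y is the line along which they close (so a half turn about z gives the same grasp; the last joint's range is limited). The gripper opens to 85 mm and grips with 20 to 120 N. Pads are 22 mm wide; open, the fingers measure 114 mm over their backs; the gripper's body (76 mm by 85 mm) begins 54 mm behind the grasp point. The pads swing forward as they close: fully open they stand 13 mm farther back than shut.
Start: joints at [-1.133, 0.321, -0.07, 1.45, 0.023, 1.371, -0.057], TCP at [0.267, 0.592, 0.405] pointing down, gripper open.
Joint ranges: [-2.86, 2.86], [-0.3, 2.09], [-1.38, 1.24], [0.06, 2.45], [-1.56, 4.7], [0.09, 2.05], [-2.69, 2.69]. Speed limits (rad/s): [2.57, 2.57, 3.14, 3.14, 3.14, 3.14, 3.14].

## Interface

Orientations are given as a rotation vector (axis times angle).
In Python, from bench import arm, camera, models gives the robot as it stands. The module is installed in compiled form; this text tells all that it offers.
- The arm moves only by the shell command python3 -m jog 'ROWS'. ROWS is JSON, one flat list of numbers, 5 for each row, row after row: the shift along the tool's x, y, z in mm, then the turn about the tool's z in rad, then the closure, from -1 (fully open) to 1 (shut). In form: [dx, dy, dz, twist, gripper, dx, dy, dz, twist, gripper, ...]. A call has 1 to 20 rows; each row shifts and turns the commanded pose from where the row before left it, along the tool's axes as they then stand; what a row does not reach is not made up. A row lasts 1/8 s, in which the tool goes at most 62.5 mm and 10.7 degrees, less where a joint would pass 70% of its speed; a pose out of reach is approached as far as the arm can. A call with a gripper value outside its range is refused whole. The fingers move at their own pace and stop on an object; the grip force is fixed at half the most. Time passes only in rows, so rows that do not move let the fingers close. It gives the time, the measured TCP pose, the force, the opening and the grip force at its end, in the units of the state.
- arm.get_obs(): the state, without advancing time (a new reading comes with each control period).
- camera(name): name is "scene" or "top" or "wrist"; returns a dict with "frame" (420x560x3 uint8, red, green, blue), "fx", "fy", "cx", "cy" (pixels), "dist_coeffs" ([k1, k2, p1, p2, k3] as OpenCV has them; the pictures are not rectified), "world_to_cam" (4x4, takes a point from world to camera coordinates); the wrist camera has in their place "hand_eye" (4x4, takes a point from camera to tool coordinates, whose origin is the TCP and whose axes are the flange's). Camera axes: x right, y up, looking along -z (the intrinsics and any distortion apply to the point x, -y, -z); pixel columns grow to the right and rows downward; lengths in m; the calibration is good to about 2 mm. A picture is of the moment at which its call begins: read the wrist's pose just before it. There is no depth.
- arm.hand_in(): hands the job in; it is judged then, once.
Trained networks look in a picture, given as the dict that the camera call returned (one of the last four; its "shot" number tells which), for a name from the list of things; names that differ only in an ending like _2 or _b are one class to them, and where a whole thing is asked for, a point or a joint stands for the part that bears it (a point fixed in the world has none). Each returns a list of dicts, best first, with "confidence" (0 to 1); they miss things now and then, are a little off and sometimes report something else, mostly with a low value. They report only what shows in the picture. A call takes as long as a camera call. They do not tell look-alikes from the thing itself.
- models.search_frame(name, picture): "bbox" ([left, top, width, height] in pixels, round what is visible of it).
- models.mark_of(name, picture): "centre" ([column, row] in pixels: a listed point, or the origin of a listed thing).
The state is a dict: "clock": time; "joints": joint angles; "dq": joint speeds; "tau": joint torques, N m; "position": TCP position; "ee_rot": TCP orientation; "force": force on the tool from outside, world axes, zero at the start; "wrist_torque": the same for the moment, N m; "opening": finger opening in m; "grip_force": force on a finger pad.
Only numpy, scipy, OpenCV 4.12 (cv2) and the standard library are available. Lean on these libraries where they do the work, as an engineer would, in place of code of your own. Each camera call takes 0.05 s, during which the arm holds its last target. There are 200 camera calls.

## Working session

There is one attempt and no reset: what is moved stays moved. The work goes in short steps, Python scripts to look and compute and a shell command to move; the robot and the scene stay as the last step left them, time stands still between calls to the robot, and variables do not carry over. Pictures are saved under pics/ and viewed, at most 11 in all, crops included, and the job is handed in when it is done.

```bash
mkdir -p pics
cat > h.py <<'E'
import numpy as np, cv2
from bench import arm, camera, models
from scipy.spatial.transform import Rotation as R
def ray(p,uv,T=None):
    K=np.array([[p['fx'],0,p['cx']],[0,p['fy'],p['cy']],[0,0,1.]])
    n=cv2.undistortPoints(np.array([[uv]],float),K,np.array(p['dist_coeffs'],float))[0,0]
    d=np.array([n[0],-n[1],-1])
    M=np.linalg.inv(np.array(p['world_to_cam'])) if T is None else T@np.array(p['hand_eye'])
    return M[:3,3],M[:3,:3]@d
def atz(p,uv,z,T=None):
    o,d=ray(p,uv,T); return o+d*(z-o[2])/d[2]
def tcp():
    s=arm.get_obs(); T=np.eye(4); T[:3,:3]=R.from_rotvec(s['ee_rot']).as_matrix(); T[:3,3]=s['position']; return T
def save(p,n): cv2.imwrite('pics/'+n+'.png',p['frame'][:,:,::-1])
E
python3 - <<'E'
from h import *
np.set_printoptions(precision=3,suppress=True)
s=arm.get_obs(); print(s)
print(tcp())
Z=dict(pin_a_top=.085,pin_b_top=.085,mallet=0,mallet_grip=.042,jig=0,screw_tray=0,hex_key=0,marker=.009,wood_block=0)
fr=[]
for c in('top','scene'):
    p=camera(c); save(p,c); fr.append(p['frame'])
    for n,z in Z.items():
        print(c,n,[(np.round(m['centre']),round(m['confidence'],2),atz(p,m['centre'],z)[:2]) for m in models.mark_of(n,p)[:3]])
E
```

```text
{'clock': 0.0, 'joints': array([-1.133,  0.322, -0.07 ,  1.452,  0.023,  1.371, -0.057]), 'dq': array([-0.   , -0.   , -0.001,  0.002,  0.   , -0.001,  0.   ]), 'tau': array([  0.001, -49.358,  -0.382, -31.435,   0.013,   0.011,  -0.   ]), 'position': array([0.267, 0.592, 0.404]), 'ee_rot': array([-0.661, -3.071,  0.003]), 'force': array([1.225, 0.02 , 0.457]), 'wrist_torque': array([-0.027, -0.031, -0.028]), 'grip_force': 0.0, 'opening': 0.08532576159211558}
[[-0.912  0.411 -0.001  0.267]
 [ 0.411  0.912 -0.002  0.592]
 [-0.    -0.002 -1.     0.404]
 [ 0.     0.     0.     1.   ]]
top pin_a_top [(array([201., 204.]), 0.55, array([0.584, 0.26 ]))]
top pin_b_top [(array([246., 218.]), 0.61, array([0.544, 0.134]))]
top mallet [(array([364., 204.]), 0.97, array([ 0.583, -0.205])), (array([427., 273.]), 0.56, array([ 0.376, -0.384])), (array([296., 266.]), 0.25, array([ 0.407, -0.003]))]
top mallet_grip [(array([364., 226.]), 0.88, array([ 0.516, -0.196])), (array([417., 255.]), 0.81, array([ 0.431, -0.345])), (array([364., 208.]), 0.66, array([ 0.567, -0.199]))]
top jig [(array([227., 2
[... 379 characters left out ...]
ay([234., 193.]), 0.6, array([0.58 , 0.244]))]
scene pin_b_top [(array([249., 206.]), 0.43, array([0.545, 0.134]))]
scene mallet [(array([329., 255.]), 0.69, array([ 0.584, -0.2  ])), (array([339., 307.]), 0.68, array([ 0.389, -0.382]))]
scene mallet_grip [(array([311., 252.]), 0.91, array([ 0.511, -0.181])), (array([338., 284.]), 0.57, array([ 0.432, -0.344]))]
scene jig [(array([246., 218.]), 0.86, array([0.577, 0.188]))]
scene screw_tray [(array([316., 211.]), 0.75, array([0.786, 0.012]))]
scene hex_key [(array([181., 215.]), 0.43, array([0.433, 0.393]))]
scene marker [(array([246., 256.]), 0.67, array([0.392, 0.005]))]
scene wood_block [(array([287., 207.]), 0.69, array([0.734, 0.116]))]
```

```bash
python3 -c "
import cv2;a=cv2.imread('pics/top.png')[110:310,120:460];cv2.imwrite('pics/topc.png',cv2.resize(a,(790,465),interpolation=cv2.INTER_CUBIC))"
```

```text
(no output)
```

View pics/topc.png

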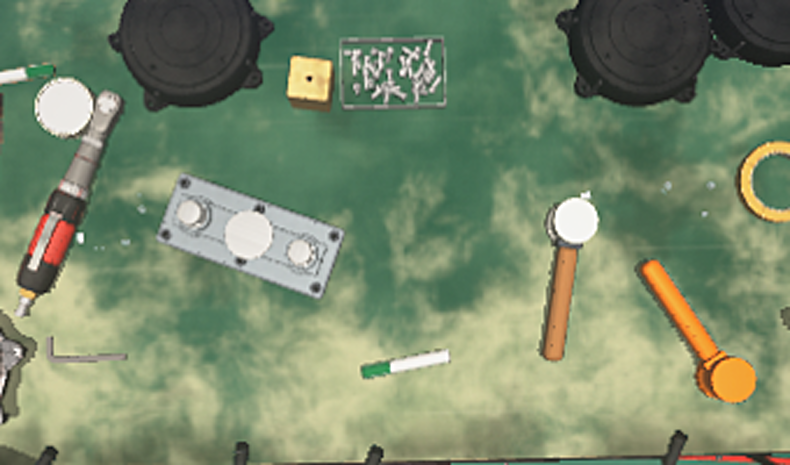

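View pics/scene.png

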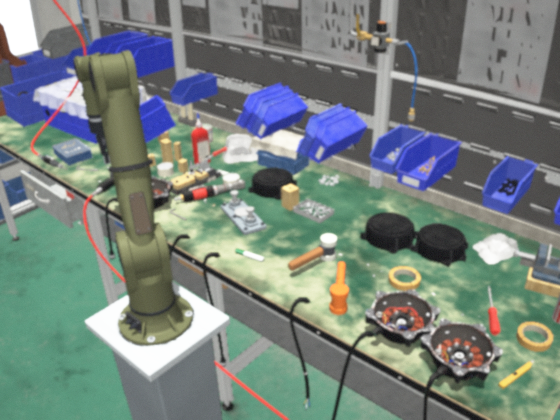

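The scene shows the jig at crop (250,235) with dowels at (190,212) and (302,250). The natural-wood mallet's white head is at (575,221), with its handle toward the robot, and the orange look-alike is at (725,380). I'll fly over the jig for a close look.

```bash
python3 -m jog '[-51,-31,0,0,-1,-51,-31,0,0,-1,-51,-31,0,0,-1,-51,-31,0,0,-1,-51,-31,0,0,-1,-51,-31,0,0,-1,-51,-31,0,0,-1,-51,-31,0,-0.05,-1,0,0,0,-0.11,-1,0,0,0,-0.12,-1]'
python3 - <<'E'
from h import *
np.set_printoptions(precision=4,suppress=True)
T=tcp();print(T)
p=camera('wrist');save(p,'w1')
for n,z in dict(pin_a_top=.085,pin_b_top=.085,jig=0).items():
    print(n,[(np.round(m['centre']),round(m['confidence'],2),atz(p,m['centre'],z,T)[:2],atz(p,m['centre'],.06,T)[:2]) for m in models.mark_of(n,p)[:3]])
E
```

```text
clock: 2.25
position: [0.5377, 0.1976, 0.4048]
ee_rot: [0.223, 3.134, 0.0]
force: [-1.0, 0.7, -0.4]
opening: 0.0854
grip_force: 0.0
[[-0.9899  0.1417  0.0001  0.5377]
 [ 0.1417  0.9899  0.0002  0.1976]
 [-0.0001  0.0002 -1.      0.4048]
 [ 0.      0.      0.      1.    ]]
pin_a_top [(array([353., 242.]), 0.56, array([0.5918, 0.2578]), array([0.602 , 0.2621]))]
pin_b_top [(array([206., 211.]), 0.64, array([0.5436, 0.1304]), array([0.5497, 0.1237])), (array([279., 202.]), 0.46, array([0.5446, 0.1959]), array([0.5508, 0.1949]))]
jig [(array([280., 204.]), 0.95, array([0.5692, 0.1934]), array([0.5538, 0.1957]))]
```

View pics/w1.png

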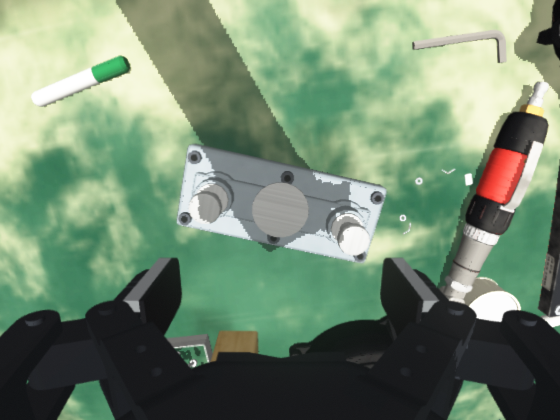

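The wrist picture shows the jig: pin a's head at about (353,241), pin b's head at about (206,211), and a flat disc between them at (280,208). I'll triangulate these with the top view.

Run:
```python
from h import *
np.set_printoptions(precision=4,suppress=True)
T=tcp();w=camera('wrist');t=camera('top')
def tri(a,b):
    (o1,d1),(o2,d2)=ray(w,a,T),ray(t,b)
    A=np.c_[d1,-d2];s=np.linalg.lstsq(A,o2-o1,rcond=None)[0]
    P,Q=o1+s[0]*d1,o2+s[1]*d2
    return (P+Q)/2,np.linalg.norm(P-Q)
for n,a in [('pin_a_top',(353,241)),('pin_b_top',(206,211))]:
    m=[x['centre'] for x in models.mark_of(n,t)]; print(n,m,[tri(a,c) for c in m])
print('disc',tri((280,208),(226.7,210.2)))
# jig base corners top edge z=.02
for c in [(191,146),(386,186),(374,262),(180,225)]: print(atz(w,c,.02,T)[:2])
```

```text
pin_a_top [] []
pin_b_top [[255.0, 148.2], [248.3, 217.5]] [(array([ 0.6757,  0.0993, -0.0765]), np.float64(0.18418885390174225)), (array([0.5455, 0.1291, 0.0753]), np.float64(0.00032017244384531914))]
disc (array([0.5708, 0.1952, 0.0099]), np.float64(0.0023469365413571527))
[0.4876 0.1127]
[0.5597 0.311 ]
[0.6463 0.2916]
[0.5704 0.0822]
```

```bash
python3 -m jog '[0,-60,0,0,-1,0,-60,0,0,-1,0,-60,0,0,-1,0,-60,0,0,-1,0,-60,0,0,-1,0,-60,0,0,-1,0,-35,0,0,-1,0,0,0,0,-1,0,0,0,0,-1]'
python3 - <<'E'
from h import *
np.set_printoptions(precision=4,suppress=True)
T=tcp();print(T)
p=camera('wrist');save(p,'w2')
for n,z in dict(mallet=0,mallet_grip=.042).items():
    print(n,[(np.round(m['centre']),round(m['confidence'],2),atz(p,m['centre'],z,T)[:2]) for m in models.mark_of(n,p)[:3]])
E
```

```text
clock: 3.78
position: [0.4809, -0.1913, 0.4047]
ee_rot: [0.225, 3.133, 0.001]
force: [1.2, 0.9, -0.5]
opening: 0.0852
grip_force: 0.0
[[-0.9898  0.1427  0.0002  0.4809]
 [ 0.1427  0.9898  0.0008 -0.1913]
 [-0.      0.0008 -1.      0.4047]
 [ 0.      0.      0.      1.    ]]
mallet [(array([ 92., 115.]), 0.76, array([ 0.3819, -0.3843])), (array([278., 254.]), 0.61, array([ 0.5725, -0.2059]))]
mallet_grip [(array([285., 218.]), 0.91, array([ 0.5166, -0.1905])), (array([111., 155.]), 0.66, array([ 0.4268, -0.3533]))]
```

View pics/w2.png

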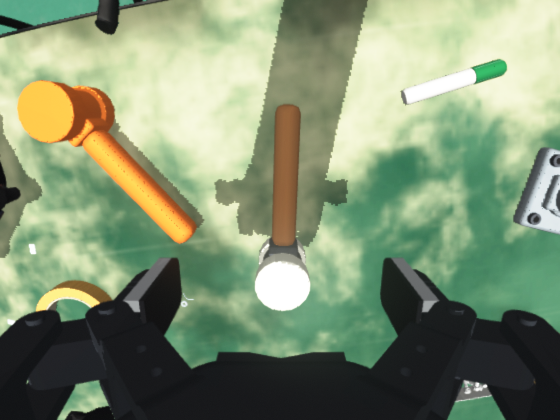

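The picture shows the mallet's white face at (282,284) and its handle running from (287,108) to (284,240), nearly along tool x.

Run:
```python
from h import *
np.set_printoptions(precision=4,suppress=True)
T=tcp();p=camera('wrist')
h=atz(p,(282,284),.08,T);e=atz(p,(287.5,115),.057,T);n=atz(p,(284,235),.057,T)
print(h,e,n)
ax=n-e;ax[2]=0;ax/=np.linalg.norm(ax)
ax2=h-e;ax2[2]=0;print(np.linalg.norm(ax2),np.degrees(np.arctan2(ax[1],ax[0])),np.degrees(np.arctan2(ax2[1],ax2[0])))
print('tool -x yaw',np.degrees(np.arctan2(-T[1,0],-T[0,0])))
g=h-.056*ax;print('grip',g, 'from grip',n-.0*ax)
d=T[:3,:3].T@(np.r_[g[:2],.042+.155]-T[:3,3]);print(d*1000)
```

```text
[ 0.5705 -0.201   0.08  ] [ 0.4156 -0.1739  0.057 ] [ 0.5294 -0.193   0.057 ]
0.15725144883581715 -9.557652650791098 -9.922746983482929
tool -x yaw -8.082359635356918
grip [ 0.5153 -0.1917  0.08  ] from grip [ 0.5294 -0.193   0.057 ]
[-33.9397   3.7026 207.6238]
```

```bash
python3 -m jog '[-34,4,0,0.028,-1,0,0,50,0,-1,0,0,50,0,-1,0,0,45,0,-1,0,0,30,0,-1,0,0,20,0,-1,0,0,13,0,-1,0,0,0,0,-1]'
python3 - <<'E'
from h import *
T=tcp();print(T.round(4))
p=camera('wrist');save(p,'w3')
E
```

```text
clock: 4.97
position: [0.5148, -0.1926, 0.1961]
ee_rot: [-0.268, -3.129, -0.0]
force: [-0.1, 0.1, -0.8]
opening: 0.0853
grip_force: 0.0
[[-9.854e-01  1.701e-01 -1.500e-03  5.148e-01]
 [ 1.701e-01  9.854e-01  4.000e-04 -1.926e-01]
 [ 1.500e-03  1.000e-04 -1.000e+00  1.961e-01]
 [ 0.000e+00  0.000e+00  0.000e+00  1.000e+00]]
```

View pics/w3.png

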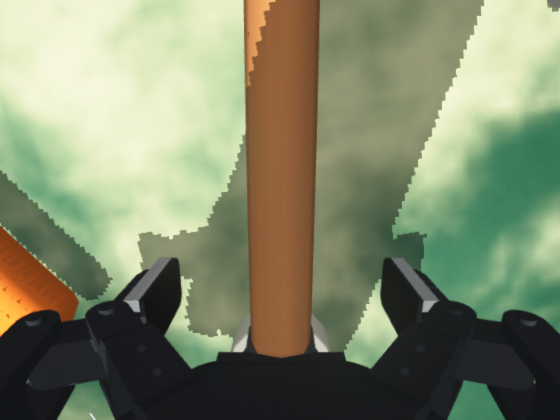

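The handle is centred between the pads (column 281). I'll close and lift.

```bash
python3 -m jog '[0,0,0,0,1,0,0,0,0,1,0,0,0,0,1,0,0,0,0,1,0,0,0,0,1,0,0,0,0,1]'
python3 -m jog '[0,0,-20,0,1,0,0,-40,0,1,0,0,-50,0,1,0,0,-40,0,1,0,0,0,0,1,0,0,0,0,1]'
python3 - <<'E'
from h import *
T=tcp()
# mallet head axis in tool frame: 56 mm along -x
jc=np.array([.568,.196]);yw=np.radians(-20)
jx=np.array([np.cos(yw),np.sin(yw)]);jy=np.array([-jx[1],jx[0]])
for s in(1,-1):
    pin=jc+s*.07*jy; t=pin-.056*jx
    d=T[:3,:3].T@(np.r_[t,T[2,3]]-T[:3,3])
    print(pin,t,'tool mm',(d*1000).round(), 'twist',np.arctan2(-T[1,0],-T[0,0])-yw)
E
```

```text
clock: 5.78
position: [0.515, -0.1932, 0.1972]
ee_rot: [0.269, 3.13, 0.001]
force: [-0.7, 1.4, 5.1]
opening: 0.023
grip_force: 59.9
clock: 6.52
position: [0.514, -0.1927, 0.3443]
ee_rot: [-0.269, -3.126, -0.001]
force: [0.1, -0.1, -5.1]
opening: 0.0234
grip_force: 59.8
[0.59194141 0.26177848] [0.53931862 0.28093161] tool mm [ 56. 471.   0.] twist 0.1773938539623147
[0.54405859 0.13022152] [0.4914358  0.14937464] tool mm [ 81. 333.   0.] twist 0.1773938539623147
```

```bash
python3 -m jog '[13,55,0,0,1,14,56,0,0,1,13,55,0,0,1,14,56,0,0,1,13,55,0,0,1,14,56,0,0,1,0,0,0,0.09,1,0,0,0,0.087,1,0,0,0,0,1,0,0,0,0,1]'
python3 - <<'E'
from h import *
T=tcp();print(T.round(4))
p=camera('wrist');save(p,'w4')
s=camera('scene');cv2.imwrite('pics/s4.png',cv2.resize(s['frame'][120:270,170:370,::-1],(800,600),interpolation=cv2.INTER_CUBIC))
h=T[:3,3]+T[:3,:3]@[-.056,0,.155];print('head axis',h.round(4))
for n in('pin_a_top','pin_b_top'):print(n,[(np.round(m['centre']),round(m['confidence'],2),atz(p,m['centre'],.075,T)[:2].round(4)) for m in models.mark_of(n,p)[:3]])
E
```

```text
clock: 7.78
position: [0.4916, 0.1485, 0.3451]
ee_rot: [-0.543, -3.092, 0.002]
force: [-0.2, 1.3, -4.7]
opening: 0.0231
grip_force: 60.6
[[-9.401e-01  3.408e-01 -2.600e-03  4.916e-01]
 [ 3.408e-01  9.401e-01 -9.000e-04  1.485e-01]
 [ 2.100e-03 -1.700e-03 -1.000e+00  3.451e-01]
 [ 0.000e+00  0.000e+00  0.000e+00  1.000e+00]]
head axis [0.5438 0.1293 0.19  ]
pin_a_top [(array([458., 282.]), 0.59, array([0.5966, 0.2622]))]
pin_b_top []
```

View pics/w4.png

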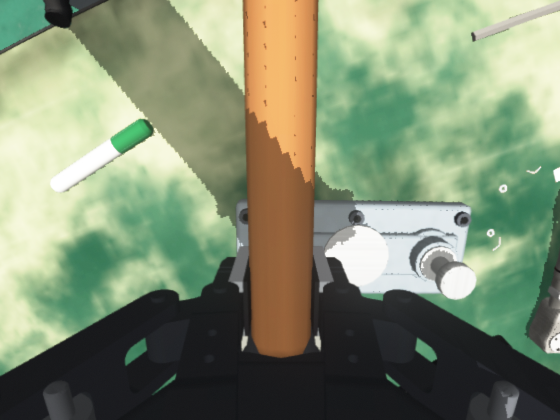

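View pics/s4.png

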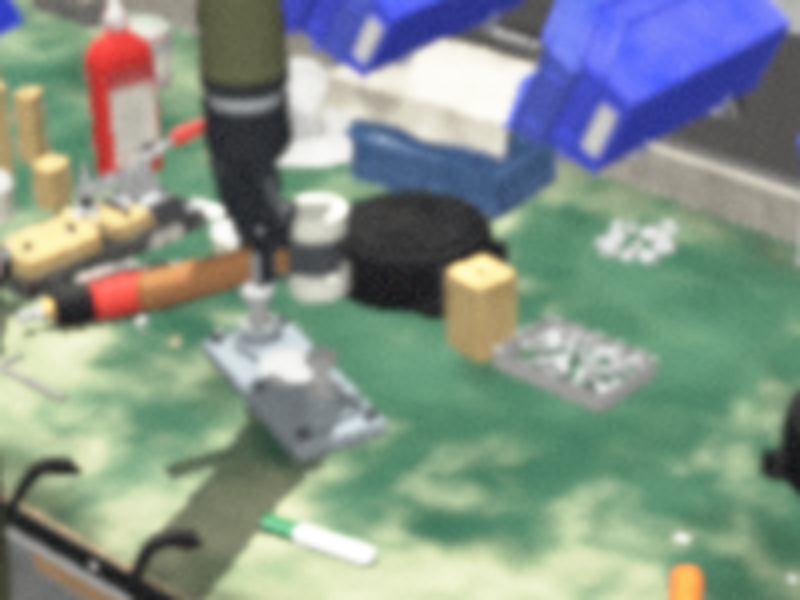

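Jig and tool are aligned: boss a is at (436,255), the disc at (357,255), and boss b is hidden behind the handle at about column 280. I'll strike dowel b.

```bash
python3 -m jog '[0,0,35,0,1,0,0,15,0,1,0,0,0,0,1,0,0,18,0,1,0,0,16,0,1,0,0,0,0,1,0,0,0,0,1]'
```

```text
clock: 8.85
position: [0.4915, 0.1486, 0.2622]
ee_rot: [-0.545, -3.092, 0.002]
force: [-0.6, -0.7, -4.6]
opening: 0.0231
grip_force: 60.6
```

```bash
python3 -m jog '[0,0,4,0,1,0,0,0,0,1]'; python3 -m jog '[0,0,3,0,1,0,0,0,0,1]'
python3 - <<'E'
from h import *
T=tcp();p=camera('wrist');s=camera('scene');t=camera('top')
f=lambda im,b:cv2.resize(im[b[0]:b[1],b[2]:b[3],::-1],(400,300),interpolation=cv2.INTER_CUBIC)
cv2.imwrite('pics/m5.png',np.vstack([np.hstack([f(s['frame'],(165,240,200,300)),f(t['frame'],(150,240,180,300))]),np.hstack([f(p['frame'],(0,420,0,560)),f(s['frame'],(165,240,200,300))])]))
E
```

```text
clock: 9.1
position: [0.4917, 0.1486, 0.2587]
ee_rot: [-0.545, -3.093, 0.0]
force: [-2.0, -0.8, -2.1]
opening: 0.0233
grip_force: 61.2
clock: 9.35
position: [0.4919, 0.1488, 0.257]
ee_rot: [-0.545, -3.093, -0.0]
force: [-8.1, -2.0, 9.6]
opening: 0.0231
grip_force: 62.6
```

View pics/m5.png

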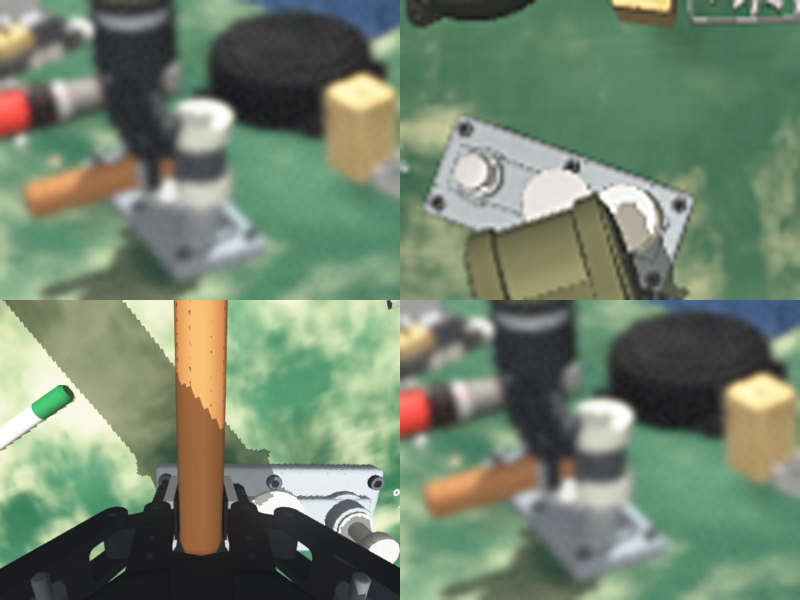

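The mallet stands on dowel b with its face at about 60 mm and the force rising. I'll press slightly to confirm, then lift and look.

```bash
python3 -m jog '[0,0,2,0,1,0,0,0,0,1]'; python3 -m jog '[0,0,-15,0,1,0,0,-40,0,1,0,0,-35,0,1,0,60,0,0,1,0,60,0,0,1,0,20,0,0,1,0,0,0,0,1,0,0,0,0,1]'
python3 - <<'E'
from h import *
T=tcp();print(T.round(4));h=T[:3,3]+T[:3,:3]@[-.056,0,.155];print('head axis',h.round(4))
p=camera('wrist')
print([(np.round(m['centre']),round(m['confidence'],2),atz(p,m['centre'],.06,T)[:2].round(4)) for m in models.mark_of('pin_b_top',p)[:3]])
t=camera('top')
a=cv2.resize(t['frame'][150:240,180:300,::-1],(400,300),interpolation=cv2.INTER_CUBIC)
b=cv2.resize(p['frame'][:,:,::-1],(400,300))
cv2.imwrite('pics/m6.png',np.hstack([a,b]))
E
```

```text
clock: 9.75
position: [0.4918, 0.149, 0.2566]
ee_rot: [-0.545, -3.093, -0.001]
force: [-12.2, -1.5, 20.0]
opening: 0.0233
grip_force: 64.3
clock: 10.75
position: [0.54, 0.2786, 0.3431]
ee_rot: [-0.548, -3.093, 0.003]
force: [-0.4, -0.2, -4.2]
opening: 0.0232
grip_force: 60.8
[[-9.391e-01  3.436e-01 -7.000e-04  5.400e-01]
 [ 3.436e-01  9.391e-01 -1.900e-03  2.786e-01]
 [ 0.000e+00 -2.000e-03 -1.000e+00  3.431e-01]
 [ 0.000e+00  0.000e+00  0.000e+00  1.000e+00]]
head axis [0.5925 0.259  0.1881]
[(array([114., 267.]), 0.64, array([0.5427, 0.1303]))]
```

View pics/m6.png

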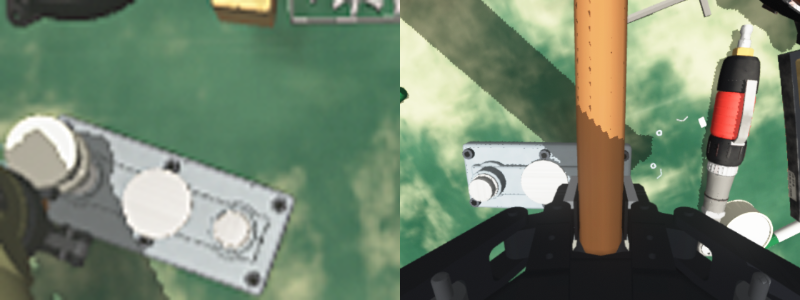

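Dowel b sits low on its boss: its mark at a height of 60 mm falls at (0.543,0.130), as expected. Next I'll strike dowel a.

```bash
python3 -m jog '[0,2,35,0,1,0,0,13,0,1,0,0,0,0,1,0,0,18,0,1,0,0,16,0,1,0,0,4,0,1,0,0,0,0,1,0,0,0,0,1]'; python3 -m jog '[0,0,3,0,1,0,0,0,0,1]'
```

```text
clock: 11.9
position: [0.5407, 0.2822, 0.258]
ee_rot: [0.545, 3.093, 0.001]
force: [2.1, 0.5, -0.3]
opening: 0.0234
grip_force: 61.4
clock: 12.15
position: [0.5406, 0.2824, 0.2568]
ee_rot: [0.545, 3.093, 0.001]
force: [-3.7, -0.2, 10.6]
opening: 0.0233
grip_force: 62.8
```

```bash
python3 -m jog '[0,0,2,0,1,0,0,0,0,1]'; python3 -m jog '[0,0,-15,0,1,0,0,-40,0,1,0,0,-35,0,1,-17,-57,0,0,1,-17,-57,0,0,1,-17,-57,0,0,1,-17,-57,0,0,1,0,0,0,0,1,0,0,0,0,1]'
python3 - <<'E'
from h import *
T=tcp();w=camera('wrist');t=camera('top')
for n in('pin_a_top','pin_b_top'):
  for q,M in((w,T),(t,None)): print(n,[(np.round(m['centre']),round(m['confidence'],2),atz(q,m['centre'],.06,M)[:2].round(4)) for m in models.mark_of(n,q)[:3]])
a=cv2.resize(t['frame'][150:240,180:300,::-1],(400,300),interpolation=cv2.INTER_CUBIC)
b=cv2.resize(w['frame'][:,:,::-1],(400,300))
cv2.imwrite('pics/m7.png',np.hstack([a,b]))
g=np.array([.515,-.193,T[2,3]]);print(T[:3,3],(T[:3,:3].T@(g-T[:3,3])*1000).round())
E
```

```text
clock: 12.4
position: [0.5405, 0.2825, 0.2563]
ee_rot: [0.545, 3.094, 0.002]
force: [-6.5, -2.7, 17.6]
opening: 0.023
grip_force: 64.1
clock: 13.52
position: [0.5257, 0.0448, 0.3418]
ee_rot: [-0.546, -3.091, -0.0]
force: [0.6, 1.0, -5.0]
opening: 0.0232
grip_force: 61.0
pin_a_top [(array([555., 192.]), 0.83, array([0.5908, 0.2569]))]
pin_a_top []
pin_b_top [(array([391., 192.]), 0.93, array([0.5445, 0.129 ]))]
pin_b_top [(array([249., 217.]), 0.54, array([0.5478, 0.1286]))]
[0.52572814 0.0448441  0.34178715] [ -71. -227.   -0.]
```

View pics/m7.png

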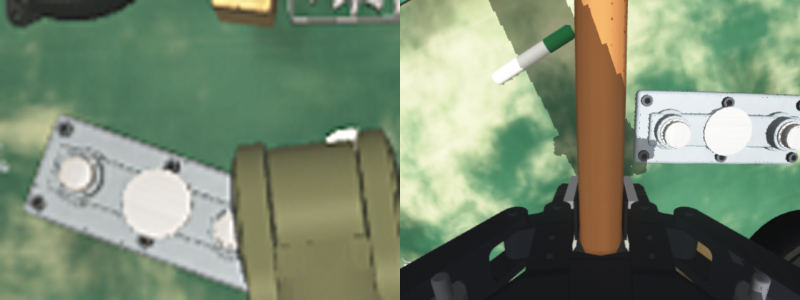

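Both dowels look alike and low on their bosses. I'll return the mallet to its place.

```bash
python3 -m jog '[-18,-57,0,0,1,-18,-57,0,0,1,-18,-57,0,0,1,-17,-56,0,0,1,0,0,0,-0.09,1,0,0,0,-0.087,1,0,0,45,0,1,0,0,45,0,1,0,0,30,0,1,0,0,15,0,1,0,0,5,0,1,0,0,3,0,1,0,0,0,0,1]'; python3 -m jog '[0,0,2,0,1,0,0,0,0,1]'
```

```text
clock: 15.45
position: [0.5162, -0.193, 0.2007]
ee_rot: [0.269, 3.128, -0.0]
force: [0.2, -0.5, -4.6]
opening: 0.0233
grip_force: 61.1
clock: 15.7
position: [0.5157, -0.1929, 0.198]
ee_rot: [0.269, 3.129, 0.0]
force: [-0.1, 0.1, -4.8]
opening: 0.0231
grip_force: 61.1
```

```bash
python3 -m jog '[0,0,2,0,1,0,0,0,0,1]';python3 -m jog '[0,0,1,0,1,0,0,0,0,1]'
```

```text
clock: 15.95
position: [0.5158, -0.1931, 0.1969]
ee_rot: [0.27, 3.129, 0.001]
force: [-4.3, 0.8, 5.7]
opening: 0.0233
grip_force: 62.6
clock: 16.2
position: [0.5158, -0.1932, 0.1968]
ee_rot: [0.27, 3.13, 0.002]
force: [-6.1, 3.6, 11.8]
opening: 0.0233
grip_force: 63.9
```

Seated. I'll open the gripper, retreat and check.

```bash
python3 -m jog '[0,0,-2,0,1,0,0,0,0,-1,0,0,0,0,-1,0,0,0,0,-1,0,0,0,0,-1,0,0,0,0,-1,0,0,-20,0,-1,0,0,-40,0,-1,0,0,-60,0,-1,0,0,-60,0,-1,0,0,0,0,-1,0,0,0,0,-1]'
python3 - <<'E'
from h import *
s=camera('scene');t=camera('top');w=camera('wrist')
f=lambda im:cv2.resize(im,(400,300),interpolation=cv2.INTER_CUBIC)[:,:,::-1]
cv2.imwrite('pics/m8.png',np.vstack([np.hstack([f(s['frame'][170:290,200:360]),f(t['frame'][110:290,140:400])]),np.hstack([f(w['frame']),f(s['frame'])])]))
E
```

```text
clock: 17.7
position: [0.5154, -0.1928, 0.3764]
ee_rot: [-0.269, -3.13, -0.001]
force: [-0.3, 0.8, -1.1]
opening: 0.0851
grip_force: 0.0
```

View pics/m8.png

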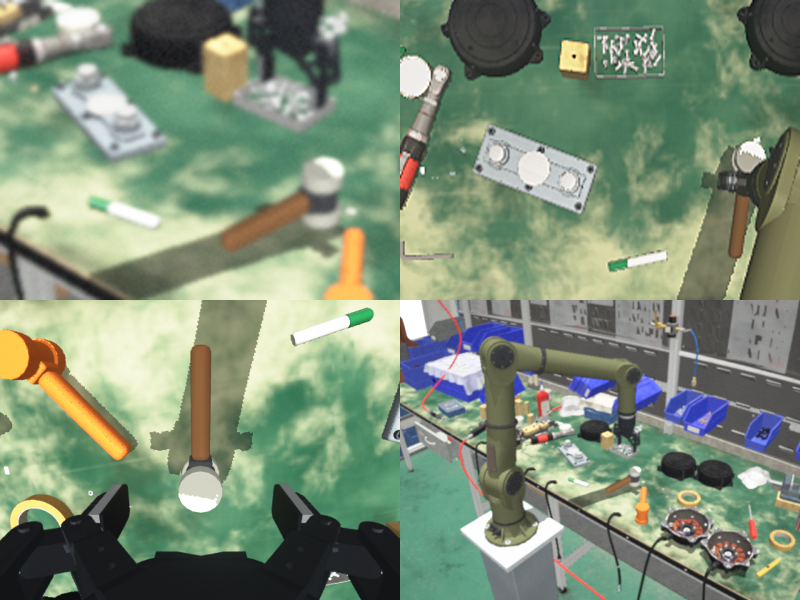

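The mallet stands upright and free at its old place (wrist panel, about (200,490)), both dowels are low on the jig, and the bystanders are where they were.

```bash
python3 -c "
from bench import arm;print(arm.hand_in())"
```

```text
the job is handed in; nothing more can be done
None
```

I struck both dowels down with the mallet until they looked fully home, stood the mallet back upright where it was, and handed the job in at about 18 s; the hand-in gave no verdict.

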